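# Seat the sample jar in the bottle reader's V and close the bar

### The job

Slide the amber jar along the bench, upright and without lifting it, into the V of the white bottle reader until it stands fully home, touching both faces. Only then swing the orange bar fully shut across the mouth, leaving the jar seated. Do not disturb the blue jar or anything else on the bench.

Things in the scene. Friction and masses are not known exactly. Their poses are not given: they have to be found in the camera images.
- amber_jar_center (a point): Squat amber-brown jar with white screw lid and a narrow plain paper band, the sample to be read: an upright cylinder 72 mm in diameter with straight wall from the bench up to 52 mm, lid 66 mm in diameter, 66 mm tall in all, 0.22 to 0.45 kg, standing loose on the bench. This point is its centre, 33 mm above its base; z up.
- seat (a point): Bench point under the jar's axis when the jar rests against both faces of the reader's V. x points into the V along its centre line (the way the jar is pushed home), z up. The V is 90 degrees, open to -x: two upright aluminium faces 45 mm tall meet at x = +51 mm and end at x = -9, y = +-60 mm (mouth 120 mm wide). No floor plate: the jar stays on the bench.
- reader: White bottle reader, fixed to the bench, its place and angle differing each time; origin and axes are those of the seat point. White side arms 45 mm tall flank the V at y = 66 to 80 mm on both sides, x = -38 to +60 mm. Its housing lies at x = +58 to +158 mm, y = +-87 mm, 115 mm tall.
- gate_hinge (a point): On the upright hinge axis of the orange bar, 34 mm above the bench, on the reader at x = -45, y = -73 mm of the seat's frame (dark post, 20 mm diameter, 50 mm tall).
- gate_end (a point): On the orange retaining bar, 142 mm from the hinge axis, 34 mm above the bench. The bar is straight, from the hinge to 151 mm out, 12 mm thick, 24 to 44 mm above the bench, nothing beneath it; a knob of 18 mm diameter stands on it here, its top 60 mm above the bench. y points along the bar away from the hinge.
- gate (a joint): Angle of the orange bar, rad: 0 = shut against its stop, across the V's mouth (along +y of the seat's frame, inner face 3 mm clear of a seated jar); grows as it opens, counter-clockwise from above; at 1.57 along -x of the seat's frame. Starts at 1.65 to 1.95 (limit 2.2). Light friction (0.6 N at 100 mm out) keeps it where it is left; no spring or latch.
- blue_jar_center (a point): Blue jar with blue lid, same size as the amber jar; another sample, to be left standing. This point is its centre, 33 mm above its base.
- tube_rack: Magenta tube rack, 100 x 160 mm, 52 mm tall with its tubes; origin at the centre of its underside. Leave alone.
- well_plate: Pale flat well plate, 85 x 127 mm, 17 mm tall; origin at the centre of its underside. Leave alone.
- reagent_bottle: Tall amber reagent bottle, 60 mm diameter, 150 mm tall; origin at the centre of its underside. Leave alone.
- beaker: Glass beaker, 90 mm diameter, 100 mm tall; origin at the centre of its underside. Leave alone.
- marker: Blue marker pen, 130 mm long, 13 mm thick, lying on the bench; origin at the centre of its underside, x along it. Leave alone.
Not all that is in view belongs to the job. Of the things like the part that bears amber_jar_center, leave any that is black or turquoise; of the rest the larger one is meant.

How it is judged:
By the outcome, as a careful person would: the job done as asked, in the order asked, and still so for the second after the job is handed in, with the robot touching nothing.
It also fails if it takes over 69 s, if anything falls off the work surface, if the arm or the gripper's body presses on something with over 40 N, if the wrist force passes 120 N, or if a joint passes its speed limit or range.

### The arm

A 6-joint arm with a two-finger parallel gripper is mounted at the origin on the work surface. World frame = base frame: x ahead of the robot, y to its left, z up, the work surface at z = 0. Lengths are in m, angles in rad, forces in N, time in s.
With the tool pointing down it reaches from about 0.4 to 0.825 m from the base axis. Payload 7 kg.
Tool frame: the origin (TCP) lies between the finger pads; the fingertips stand 11 mm ahead of it and the grasp point (between the pads) lies 8 mm behind it (arm.tips_ahead is the distance from the TCP to the fingertips, in m); z points along the fingers, x is the direction in which the jaws open and shut, and the axes are right-handed (so a half turn about z gives the same grasp; the last joint's range is limited). The gripper opens to 88 mm and grips with 3 to 60 N. Pads are 19 mm wide; open, the fingers measure 130 mm over their backs; the gripper's body (78 mm by 193 mm) begins 47 mm behind the grasp point.
Start: joints at [1.539, 0.359, 0.012, 0, -1.224, -0.288], TCP at [0.212, 0.641, 0.238] pointing down, gripper open.
Joint ranges: [-3.07, 3.07], [-1.43, 2.12], [-1.02, 1.25], [-3.03, 1.67], [-3.05, -0], [-3.03, 3.03]. Speed limits (rad/s): [2.39, 2.39, 3.01, 3.14, 3.14, 3.14].

### API

Orientations are given as [roll, pitch, yaw] about the fixed x, y, z axes, in that order (R = Rz(yaw) Ry(pitch) Rx(roll)).
In Python, from station import arm, optics, finder gives the robot as it stands. The module is installed in compiled form; this text tells all that it offers.
- The arm moves only by the tool apply_moves, never from a script. Its argument "increments" is one flat list of numbers, 6 for each row, row after row: the shift along the world's x, y, z in m, then the turn, a rotation vector about the world's x, y, z in rad. In form: [tx, ty, tz, rx, ry, rz, tx, ty, tz, rx, ry, rz, ...]. A call has 1 to 20 rows; each row shifts and turns the pose as measured when the row begins; what a row does not reach is not made up. A row lasts 1/12 s, in which the tool goes at most 41.7 mm and 7.16 degrees, less where a joint would pass 70% of its speed; a pose out of reach is approached as far as the arm can. A call with a gripper value outside its range is refused whole. "hand" is the closure, from 0 (fully open) to 1 (shut), set as the call begins (left out, the last holds). The fingers move at their own pace and stop on an object; "force" is the grip in N (left out, the last holds). Time passes only in rows, so rows that do not move let the fingers close. It gives the time, the measured TCP pose, the force and the opening at its end, in the units of the state.
- arm.get_state(): the state, without advancing time (a new reading comes with each control period).
- optics.grab_frame(name): name is "scene" or "top" or "wrist"; returns the picture (420x560x3 uint8, red, green, blue); there is no depth.
- optics.camera_model(name): a dict with "fx", "fy", "cx", "cy" (pixels), "world_to_cam" (4x4, takes a point from world to camera coordinates); the wrist camera has in their place "T_tool_cam" (4x4, takes a point from camera to tool coordinates, whose origin is the TCP and whose axes are the tool frame's). Camera axes: x right, y up, looking along -z (the intrinsics and any distortion apply to the point x, -y, -z); pixel columns grow to the right and rows downward; lengths in m; the calibration is good to about 2 mm. A picture is of the moment at which its call begins: read the wrist's pose just before it. camera_model takes no time and is no camera call.
- arm.job_done(): hands the job in, once; it reports no verdict.
Trained networks look in the newest picture that a camera, given by its name, has taken for a name from the list of things; names that differ only in an ending like _2 or _b are one class to them, and where a whole thing is asked for, a point or a joint stands for the part that bears it (a point fixed in the world has none). Each returns a list of dicts, best first, with "conf" (0 to 1); they miss things now and then, are a little off and sometimes report something else, mostly with a low value. They report only what shows in the picture. A call takes as long as a camera call. They do not tell look-alikes from the thing itself.
- finder.find_in(camera, name): "box" ([left, top, right, bottom] in pixels, round what is visible of it).
- finder.landmark_of(camera, name): "point" ([column, row] in pixels: a listed point, or the origin of a listed thing).
The state is a dict: "t": time; "q": joint angles; "qd": joint speeds; "joint_efforts": joint torques, N m; "eef_pos": TCP position; "ee_rot": TCP orientation; "force": force on the tool from outside, world axes, zero at the start; "moment": the same for the moment, N m; "width": finger opening in m.
Only numpy, scipy, OpenCV 4.12 (cv2) and the standard library are available. Lean on these libraries where they do the work, as an engineer would, in place of code of your own. Each camera call takes 0.05 s, during which the arm holds its last target. There are 200 camera calls.

## Working session

There is one attempt and no reset: what is moved stays moved. The work goes in short steps, Python scripts to look and compute and a tool call to move; the robot and the scene stay as the last step left them, time stands still between calls to the robot, and variables do not carry over. Pictures are saved under pics/ and viewed, about 8 in all and at most 12, crops included, and the job is handed in when it is done.

Besides the shell and the picture viewer there is one more tool, called after "Request:" as name(argument=value, ...) on one line, values as JSON. apply_moves: Moves the arm, as the interface text tells. Its arguments: {"type":"object","properties":{"increments":{"type":"array"},"hand":{"type":"number"},"force":{"type":"number"}},"required":["increments"]}

```bash
mkdir -p pics; cat > h.py <<'E'
from station import arm, optics, finder
import numpy as np, cv2
def save(c,name):
    im=optics.grab_frame(c); cv2.imwrite('pics/'+name,im[:,:,::-1]); return im
def ray(c,px,z):
    m=optics.camera_model(c); W=np.array(m['world_to_cam']); C=np.linalg.inv(W)
    d=np.array([(px[0]-m['cx'])/m['fx'],-(px[1]-m['cy'])/m['fy'],-1.])
    d=C[:3,:3]@d; o=C[:3,3]; return o+d*(z-o[2])/d[2]
def proj(c,P):
    m=optics.camera_model(c); p=np.array(m['world_to_cam'])@np.append(P,1)
    return np.array([m['cx']+m['fx']*p[0]/-p[2], m['cy']+m['fy']*-p[1]/-p[2]])
E
python3 - <<'E'
from h import *
print({k:v for k,v in optics.camera_model('top').items()})
print(optics.camera_model('scene').keys())
Z=dict(amber_jar_center=.033,blue_jar_center=.033,seat=0,reader=0,gate_hinge=.034,gate_end=.034,tube_rack=0,well_plate=0,reagent_bottle=0,beaker=0,marker=0)
for c in ('top','scene'):
    save(c,c+'0.png')
    for n,z in Z.items():
        for r in finder.landmark_of(c,n)[:4]:
            print(c,n,round(r['conf'],2),np.round(r['point'],1),np.round(ray(c,r['point'],z),4))
print(arm.get_state())
E
```

```text
{'fx': 524.1052709937865, 'fy': 524.1052709937865, 'cx': 280.2609974698517, 'cy': 209.93182115220552, 'world_to_cam': array([[-0.04742787, -0.99887256,  0.00205216,  0.02160298],
       [ 0.97799096, -0.04601828,  0.2035092 , -0.52926011],
       [-0.20318532,  0.011659  ,  0.97907088, -1.50126177],
       [ 0.        ,  0.        ,  0.        ,  1.        ]])}
dict_keys(['fx', 'fy', 'cx', 'cy', 'world_to_cam'])
top amber_jar_center 0.89 [376.8 289. ] [ 0.2854 -0.274   0.033 ]
top amber_jar_center 0.74 [344.7 239.9] [ 0.4342 -0.1909  0.033 ]
top amber_jar_center 0.69 [386.3 216.9] [ 0.4978 -0.3207  0.033 ]
top amber_jar_center 0.49 [334.3 276.6] [ 0.3272 -0.1525  0.033 ]
top blue_jar_center 0.94 [351.4 190.8] [ 0.5832 -0.2221  0.033 ]
top seat 0.62 [231.3 218.5] [0.5213 0.147  0.    ]
top reader 0.95 [228.3 216.4] [0.5282 0.156  0.    ]
top reader 0.54 [233.5 218.7] [0.5203 0.1403 0.    ]
top reader 0.41 [416.2 257.7] [ 0.3746 -0.407   0.    ]
top gate_hinge 0.98 [249.4 190.8] [0.5975 0.087  0.034 ]
top gate_end 0.67 [293.6 180.5] [ 0.6234 -0.0485  0.034 ]
top tube_rack 0.82 [361.8 1
[... 1260 characters left out ...]
7.3 369.7] [ 0.5617 -0.4304  0.    ]
{'t': 1.2, 'q': array([ 1.53912069e+00,  3.58561898e-01,  1.19316823e-02, -3.44673924e-06,
       -1.22408916e+00, -2.88106410e-01]), 'qd': array([-1.92096292e-03, -3.69341750e-04, -1.89849138e-05,  1.69503207e-05,
        6.74784715e-04, -1.89902195e-04]), 'joint_efforts': array([-4.14345277e-05, -5.82410359e+01,  2.93292993e+01,  7.00267643e+00,
        1.23188953e-02, -1.58359512e-05]), 'eef_pos': array([0.21219877, 0.6407737 , 0.2375991 ]), 'ee_rot': array([ 3.14156768e+00,  7.28578211e-05, -1.89057954e+00]), 'force': array([-0.74924996, -0.02629259,  0.87109458]), 'moment': array([-0.04954797,  0.02717412,  0.05033851]), 'width': 0.08781559817377813}
```

View pics/top0.png

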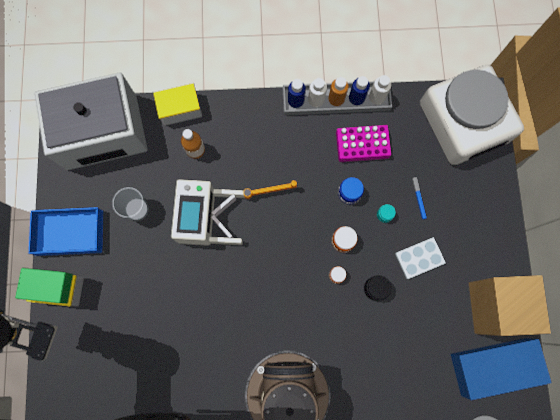

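View pics/scene0.png

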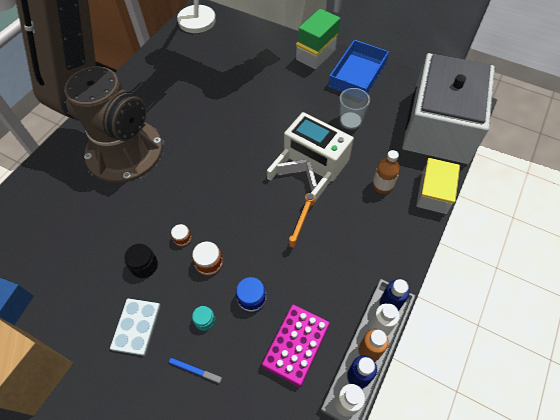

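The large amber jar is at top px (345,240), about world (0.431, -0.193). The decoys are the small amber (338,275), black (378,289) and turquoise (387,213) jars. The reader opens toward -y, with its bar extending right to (294,184). I'll check the wrist camera geometry and fly over for a closer look.

```bash
python3 - <<'E'
from h import *
m=optics.camera_model('wrist'); print({k:np.round(v,4) for k,v in m.items()})
s=arm.get_state(); print(s['t'])
E
```

```text
{'fx': np.float64(370.5151), 'fy': np.float64(370.5151), 'cx': np.float64(286.356), 'cy': np.float64(203.9148), 'T_tool_cam': array([[ 1.000e+00,  2.000e-04,  1.000e-04,  2.000e-04],
       [ 2.000e-04, -9.515e-01, -3.075e-01, -8.380e-02],
       [ 1.000e-04,  3.075e-01, -9.515e-01, -1.469e-01],
       [ 0.000e+00,  0.000e+00,  0.000e+00,  1.000e+00]])}
1.2
```

Request:
apply_moves(increments=[0.015,-0.03,0.015,0,0,-0.1,0.015,-0.03,0.015,0,0,-0.1,0.015,-0.03,0.015,0,0,-0.1,0.015,-0.03,0.015,0,0,-0.1,0.015,-0.03,0.015,0,0,-0.1,0.015,-0.03,0.015,0,0,-0.1,0.015,-0.03,0.01,0,0,-0.1,0.02,-0.03,0,0,0,-0.1,0.02,-0.03,0,0,0,-0.1,0.02,-0.03,0,0,0,-0.1,0.02,-0.03,0,0,0,-0.1,0.02,-0.03,0,0,0,-0.1,0.02,-0.03,0,0,0,-0.05,0.02,-0.03,0,0,0,0,0.02,-0.03,0,0,0,0,0.02,-0.03,0,0,0,0,0,-0.03,0,0,0,0,0,0,0,0,0,0])

```text
t: 2.7
eef_pos: [0.5039, 0.1053, 0.3426]
ee_rot: [3.135, 0.003, 3.085]
force: [0.1, -0.6, 0.6]
width: 0.0881
```

```bash
cat >> h.py <<'E'
from scipy.spatial.transform import Rotation as Ro
def wcam():
    s=arm.get_state(); T=np.eye(4); T[:3,:3]=Ro.from_euler('xyz',s['ee_rot']).as_matrix(); T[:3,3]=s['eef_pos']
    m=dict(optics.camera_model('wrist')); m['world_to_cam']=np.linalg.inv(T@np.array(m['T_tool_cam'])); return m
_cm=optics.camera_model
def grabw(name):
    m=wcam(); im=save('wrist',name); np.save('pics/'+name+'.npy',m['world_to_cam']); return im,m
class _O: pass
def projm(m,P):
    P=np.atleast_2d(P); p=np.c_[P,np.ones(len(P))]@np.array(m['world_to_cam']).T
    return np.c_[m['cx']+m['fx']*p[:,0]/-p[:,2], m['cy']+m['fy']*p[:,1]/p[:,2]]
def raym(m,px,z):
    C=np.linalg.inv(m['world_to_cam']); d=C[:3,:3]@np.array([(px[0]-m['cx'])/m['fx'],-(px[1]-m['cy'])/m['fy'],-1.]); o=C[:3,3]
    return o+d*(z-o[2])/d[2]
E
python3 - <<'E'
from h import *
im,m=grabw('w1.png')
for n,z in dict(seat=0,reader=0,gate_hinge=.034,gate_end=.034).items():
    for r in finder.landmark_of('wrist',n)[:2]: print(n,round(r['conf'],2),np.round(r['point'],1),np.round(raym(m,r['point'],z),4))
cv2.imwrite('pics/w1b.png',cv2.resize(im[:,:,::-1],(800,600),interpolation=cv2.INTER_CUBIC))
E
```

```text
seat 0.48 [186.3  25. ] [ 0.6163 -0.0504  0.    ]
gate_hinge 0.8 [215.3 147.5] [0.5918 0.0928 0.034 ]
gate_end 0.8 [182.3  23.6] [ 0.6124 -0.0471  0.034 ]
```

View pics/w1b.png

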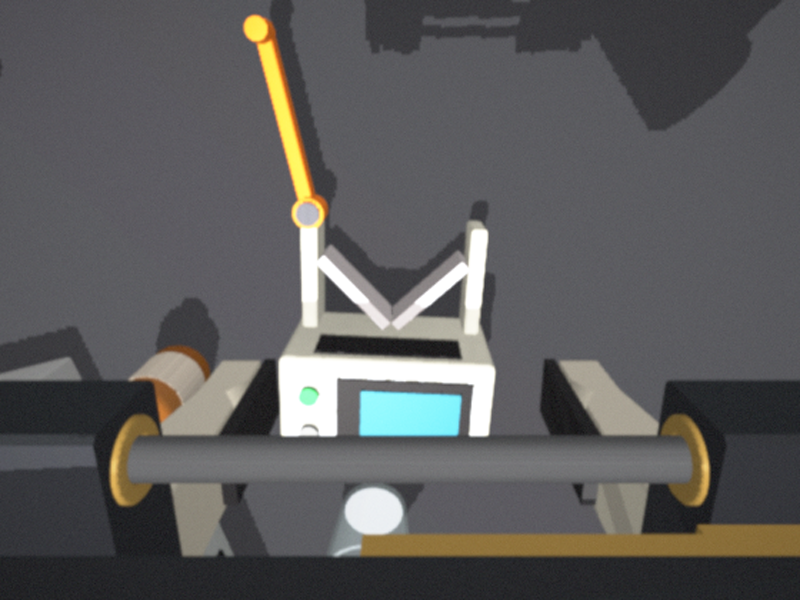

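The wrist view shows the hinge post at (308,213), the V apex near (391,320), the far arm tip at (477,228), and the housing's front top edge from (283,362) to (493,366). I'll fit the reader pose and overlay the model.

```bash
cat > fit.py <<'E'
from h import *
from scipy.optimize import least_squares
m=dict(optics.camera_model('wrist')); m['world_to_cam']=np.load('pics/w1.png.npy')
L=np.array([[-45,-73,50],[58,-87,115],[58,87,115],[-38,80,45],[-38,66,45]])/1e3
px=np.array([[308,213],[283,361],[493,365],[487,226],[469,226]])*.7
def tf(p,P):
    c,s=np.cos(p[2]),np.sin(p[2]); P=np.atleast_2d(P)
    return np.c_[p[0]+c*P[:,0]-s*P[:,1], p[1]+s*P[:,0]+c*P[:,1], P[:,2]]
def wire():
    E=[]
    def box(x0,x1,y0,y1,z0,z1):
        for z in (z0,z1): E.extend([[(x0,y0,z),(x1,y0,z)],[(x1,y0,z),(x1,y1,z)],[(x1,y1,z),(x0,y1,z)],[(x0,y1,z),(x0,y0,z)]])
    box(58,158,-87,87,0,115); box(-38,60,66,80,0,45); box(-38,60,-80,-66,0,45)
    for z in (0,45): E.extend([[(51,0,z),(-9,60,z)],[(51,0,z),(-9,-60,z)]])
    t=np.linspace(0,2*np.pi,24)
    E.append([(-45+10*np.cos(a),-73+10*np.sin(a),50) for a in t])
    return [np.array(e)/1e3 for e in E]
def draw(im,m,p,extra=(),k=1.4286):
    o=cv2.resize(im[:,:,::-1],None,fx=k,fy=k,interpolation=cv2.INTER_CUBIC)
    for e in wire(): cv2.polylines(o,[np.round(projm(m,tf(p,e))*k*8).astype(int)],False,(0,0,255),1,cv2.LINE_AA,3)
    for e in extra: cv2.polylines(o,[np.round(projm(m,e)*k*8).astype(int)],False,(0,255,0),1,cv2.LINE_AA,3)
    return o
E
python3 - <<'E'
from fit import *
r=least_squares(lambda p:(projm(m,tf(p,L))-px).ravel(),[.52,.14,1.5],loss='soft_l1')
p=r.x; print(p, np.round((projm(m,tf(p,L))-px)/.7,1).tolist()); np.save('p1.npy',p)
im=cv2.imread('pics/w1.png')[:,:,::-1]
a=draw(im,m,p)[180:460,220:560]
t=cv2.imread('pics/top0.png')[:,:,::-1]
b=draw(t,optics.camera_model('top'),p,k=4)[680:1010,660:1010]
th=np.linspace(0,2*np.pi,40)
o=np.zeros((330,700,3),np.uint8); o[:280,:340]=a; o[:330,345:695]=b; cv2.imwrite('pics/ov1.png',o)
mt=optics.camera_model('top'); print('bar ends top', raym(mt,[293.6,184],.06))
E
```

```text
[0.52164782 0.14387502 1.48893465] [[-2.7, 1.2], [-6.6, -0.9], [6.7, 0.5], [0.2, 0.0], [1.7, -0.4]]
bar ends top [ 0.60571148 -0.04691413  0.06      ]
```

View pics/ov1.png

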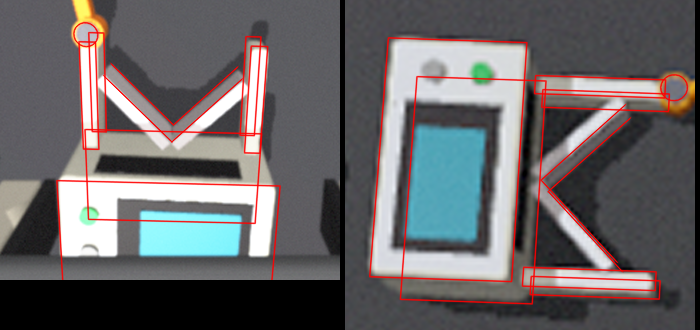

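Request:
apply_moves(hand=0.545, increments=[-0.008,-0.029,-0.0075,0,0,-0.028,-0.008,-0.029,-0.0075,0,0,-0.028,-0.008,-0.029,-0.0075,0,0,-0.028,-0.008,-0.029,-0.0075,0,0,-0.028,-0.008,-0.029,-0.0075,0,0,-0.028,-0.008,-0.029,-0.0075,0,0,-0.028,-0.008,-0.029,-0.0075,0,0,-0.028,-0.008,-0.029,-0.0075,0,0,-0.028,-0.008,-0.029,-0.0075,0,0,-0.028,-0.008,-0.029,-0.0075,0,0,-0.028,-0.008,-0.029,-0.0075,0,0,-0.028,-0.008,-0.029,-0.0075,0,0,-0.028,0,0,0,0,0,0,0,0,0,0,0,0])

```text
t: 4.12
eef_pos: [0.4047, -0.2347, 0.2496]
ee_rot: [3.13, 0.008, 2.769]
force: [0.4, 1.2, 0.7]
width: 0.0395
```

```bash
python3 - <<'E'
from fit import *
im,m=grabw('w2.png')
for r in finder.landmark_of('wrist','amber_jar_center')[:4]: print(round(r['conf'],2),np.round(r['point'],1),np.round(raym(m,r['point'],.033),4))
for r in finder.find_in('wrist','amber_jar_center')[:4]: print(round(r['conf'],2),np.round(r['box'],1))
s=arm.get_state(); print(s['eef_pos'],s['ee_rot'],s['width'],s['t'])
J=np.array([.431,-.192]); th=np.linspace(0,2*np.pi,40)
ex=[np.c_[J[0]+r*np.cos(th),J[1]+r*np.sin(th),0*th+z] for r,z in((.036,0),(.033,.066),(.036,.052))]
a=draw(im,m,np.load('p1.npy'),ex,k=1)
t=cv2.imread('pics/top0.png')[:,:,::-1]
b=draw(t,optics.camera_model('top'),np.load('p1.npy'),ex,k=4)[880:1220,1260:1480]
o=np.zeros((420,785,3),np.uint8); o[:,:560]=a; o[:340,565:]=b; cv2.imwrite('pics/ov2.png',o)
E
```

```text
0.91 [389.8  84.7] [ 0.2873 -0.2759  0.033 ]
0.86 [373.5 198.2] [ 0.334  -0.1752  0.033 ]
0.84 [237.8 180.  313.1 261.2]
0.79 [343.7  40.3 435.5 122.7]
0.71 [123.2  98.6 186.  149.6]
0.61 [349.8 175.8 400.6 232.3]
[ 0.4052958  -0.23363724  0.2500202 ] [3.12986394 0.00894837 2.77188661] 0.039822432491451565 4.2667
```

View pics/ov2.png

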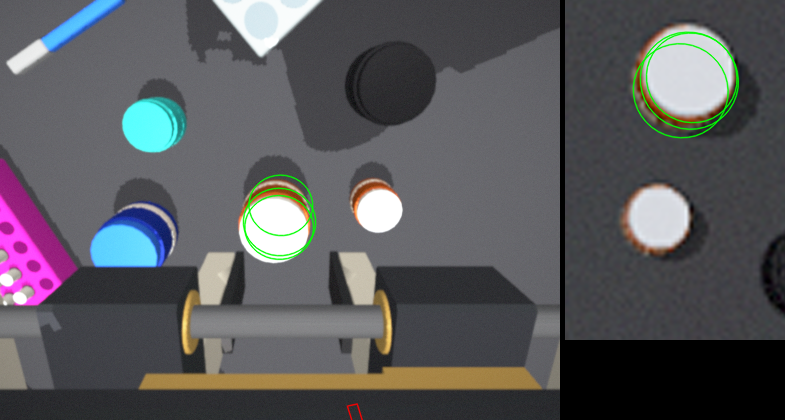

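```bash
python3 - <<'E'
from fit import *
m['world_to_cam']=np.load('pics/w2.png.npy')
print(raym(m,[274.5,227],.066), raym(optics.camera_model('top'),[345.8,237.7],.066))
t=cv2.imread('pics/top0.png'); 
g=(t.min(2)>150).astype(np.uint8)[220:260,325:365]; n,l,st,c=cv2.connectedComponentsWithStats(g)
for i in range(1,n):
  if st[i,4]>50: cc=c[i]+[325,220]; print(cc,st[i],raym(optics.camera_model('top'),cc,.066))
w=cv2.imread('pics/w2.png'); g=(w.min(2)>215).astype(np.uint8)[180:270,225:325]; n,l,st,c=cv2.connectedComponentsWithStats(g)
for i in range(1,n):
  if st[i,4]>300: cc=c[i]+[225,180]; print(cc,st[i],raym(m,cc,.066))
# path
J=np.array([.4355,-.192]); p=np.load('p1.npy'); S=p[:2]; h=np.array([np.cos(p[2]),np.sin(p[2])])
E=S-.06*h; C=S-.16*h
d=C-J; f=np.arctan2(d[1],d[0]); print('heading0',f,'start tcp',J-.06*np.array([np.cos(f),np.sin(f)]),'yaw',f+np.pi/2)
E
```

```text
[ 0.43435831 -0.19430561  0.066     ] [ 0.43574415 -0.19014229  0.066     ]
[345.41   237.3225] [ 10   6  22  23 400] [ 0.43690672 -0.1890875   0.066     ]
[273.25844643 230.08691886] [  14   18   69   65 3463] [ 0.43666638 -0.19176846  0.066     ]
heading0 1.1781320007327671 start tcp [ 0.41254092 -0.24743357] yaw 2.748928327527664
```

Request:
apply_moves(increments=[0.004,-0.0065,-0.01,-0.0077,0.0126,-0.022,0.004,-0.0065,-0.02,0,0,0,0,0,-0.025,0,0,0,0,0,-0.025,0,0,0,0,0,-0.025,0,0,0,0,0,-0.025,0,0,0,0,0,-0.02,0,0,0,0,0,-0.02,0,0,0,0,0,0,0,0,0])

```text
t: 5.02
eef_pos: [0.4218, -0.2409, 0.073]
ee_rot: [-3.139, 0.008, 2.759]
force: [-1.4, 0.4, 1.2]
width: 0.0401
```

Request:
apply_moves(increments=[-0.008,-0.006,0,0,0,-0.01,0,0,0,0,0,0,0,0,-0.015,0,0,0,0,0,-0.015,0,0,0,0,0,-0.01,0,0,0,0,0,0,0,0,0])

```text
t: 5.52
eef_pos: [0.4187, -0.2466, 0.0362]
ee_rot: [-3.138, 0.014, 2.753]
force: [0.5, -0.6, 0.7]
width: 0.0401
```

```bash
cat > plan.py <<'E'
from fit import *
s=arm.get_state(); print(np.round(s['eef_pos'],4),np.round(s['ee_rot'],4),np.round(s['force'],2),s['t'])
J=np.array([.4365,-.191]); p=np.load('p1.npy'); S=p[:2]; h=np.array([np.cos(p[2]),np.sin(p[2])])
E=S-.06*h; C=S-.16*h
u=np.linspace(0,1,400)[:,None]; B=(1-u)**2*J+2*u*(1-u)*C+u*u*E; T=2*(1-u)*(C-J)+2*u*(E-C)
B=np.r_[B,E+np.linspace(0,1,100)[:,None]*(S-E)]; T=np.r_[T,np.tile(h,(100,1))]
T/=np.linalg.norm(T,axis=1)[:,None]; P=B-.040*T; yaw=np.arctan2(T[:,1],T[:,0])+np.pi/2
L=np.r_[0,np.cumsum(np.linalg.norm(np.diff(P,axis=0),axis=1))]; print('len',L[-1])
for l in np.arange(0,L[-1]+.012,.012):
    print(round(l,3),[round(float(np.interp(l,L,v)),4) for v in (P[:,0],P[:,1],yaw,B[:,0],B[:,1])])
E
python3 plan.py
```

```text
[ 0.4187 -0.2466  0.0362] [-3.1382  0.014   2.7528] [ 0.52 -0.64  0.73] 5.5167
len 0.3478860161433717
0.0 [0.4213, -0.228, 2.7518, 0.4365, -0.191]
0.012 [0.426, -0.217, 2.757, 0.441, -0.1799]
0.024 [0.4307, -0.2059, 2.7624, 0.4455, -0.1688]
0.036 [0.4353, -0.1948, 2.7681, 0.4499, -0.1576]
0.048 [0.4399, -0.1837, 2.7741, 0.4543, -0.1464]
0.06 [0.4444, -0.1726, 2.7805, 0.4585, -0.1352]
0.072 [0.4489, -0.1615, 2.7872, 0.4627, -0.124]
0.084 [0.4532, -0.1503, 2.7943, 0.4669, -0.1127]
0.096 [0.4576, -0.1391, 2.8019, 0.4709, -0.1014]
0.108 [0.4618, -0.1279, 2.8099, 0.4748, -0.0901]
0.12 [0.466, -0.1167, 2.8185, 0.4787, -0.0787]
0.132 [0.4701, -0.1054, 2.8276, 0.4825, -0.0673]
0.144 [0.4741, -0.0941, 2.8374, 0.4861, -0.0559]
0.156 [0.4781, -0.0827, 2.848, 0.4896, -0.0444]
0.168 [0.4819, -0.0714, 2.8594, 0.4931, -0.0329]
0.18 [0.4857, -0.06, 2.8717, 0.4963, -0.0214]
0.192 [0.4893, -0.0485, 2.8851, 0.4994, -0.0098]
0.204 [0.4928, -0.0371, 2.8998, 0.5024, 0.0018]
0.216 [0.4962, -0.0256, 2.9159, 0.5052, 0.0134]
0.228 [0.4995, -0.014, 2.9336, 0.5078, 0.0251]
0.24 [0.5026, -0.0024, 2.9533, 0.5101, 0.0369]
0.252 [0.5056, 0.0092, 2.9753, 0.5122, 0.0486]
0.264 [0.5084, 0.0209, 3.0, 0.5141, 0.0605]
0.276 [0.5111, 0.0326, 3.028, 0.5156, 0.0723]
0.288 [0.5135, 0.0443, 3.0597, 0.5168, 0.0842]
0.3 [0.5145, 0.0563, 3.0597, 0.5177, 0.0961]
0.312 [0.5154, 0.0682, 3.0597, 0.5187, 0.1081]
0.324 [0.5164, 0.0802, 3.0597, 0.5197, 0.1201]
0.336 [0.5174, 0.0922, 3.0597, 0.5207, 0.132]
0.348 [0.5184, 0.104, 3.0597, 0.5216, 0.1439]
```

Request:
apply_moves(increments=[0.001,0.004,0,0.008,0.012,0,0.001,0.005,0,0,0,0,0.001,0.005,0,0,0,0,0,0.005,0,0,0,0,0.0015,0.004,0,0,0,0.002,0.0025,0.006,0,0,0,0.004,0.0032,0.008,0,0,0,0.005,0.0032,0.008,0,0,0,0.005,0.0032,0.008,0,0,0,0.005,0.0032,0.008,0,0,0,0.005,0.0025,0.006,0,0,0,0.005,0.0015,0.004,0,0,0,0.002,0,0,0,0,0,0])

```text
t: 6.6
eef_pos: [0.4482, -0.1675, 0.0417]
ee_rot: [3.141, 0.005, 2.792]
force: [-0.1, -0.5, 0.1]
width: 0.0398
```

```bash
python3 - <<'E'
from fit import *
im,m=grabw('w3.png')
s=arm.get_state(); print(np.round(s['eef_pos'],4),np.round(s['ee_rot'],4),np.round(s['force'],2),s['t'],s['width'])
t=save('top','t3.png'); 
g=(t.min(2)>150).astype(np.uint8); n,l,st,c=cv2.connectedComponentsWithStats(g)
for i in range(1,n):
  if 150<st[i,4]<700: cc=c[i]; print(cc,st[i],raym(optics.camera_model('top'),cc,.066))
cv2.imwrite('pics/t3c.png',np.hstack([cv2.resize(t[160:300,250:430,::-1],None,fx=2.2,fy=2.2),cv2.resize(im[:,:,::-1],(395,308))]))
E
```

```text
[ 0.4482 -0.1678  0.0417] [3.1407 0.0055 2.7916] [ 0.14 -0.22  0.7 ] 6.65 0.039814304677942065
[227.32038835 196.15048544] [213 189  30  25 206] [0.57628562 0.15134385 0.066     ]
[135.84269663 208.78651685] [127 200  19  19 267] [0.55071658 0.4214439  0.066     ]
[225.07048458 235.02202643] [210 216  32  27 227] [0.4602052  0.16102702 0.066     ]
[338.17647059 273.8496732 ] [332 267  14  14 153] [ 0.33208162 -0.16060974  0.066     ]
```

View pics/t3c.png

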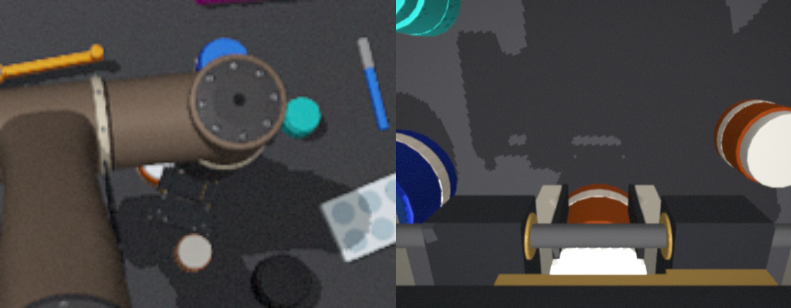

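The top view is blocked by the arm. The wrist crop shows the amber jar nested between the finger edges at (600,230), with the small amber jar undisturbed at right (755,145). Continuing with a z correction.

Request:
apply_moves(increments=[0.0015,0.004,-0.001,0,0,0.003,0.0023,0.006,-0.001,0,0,0.005,0.0026,0.0075,-0.001,0,0,0.006,0.0026,0.0075,-0.001,0,0,0.006,0.0026,0.0075,-0.001,0,0,0.006,0.0026,0.0075,-0.001,0,0,0.006,0.0026,0.0075,-0.001,0,0,0.006,0.0026,0.0075,-0.001,0,0,0.006,0.0025,0.0075,-0.001,0,0,0.006,0.0025,0.0075,-0.001,0,0,0.006,0.0025,0.0075,-0.001,0,0,0.006,0.0025,0.0075,-0.001,0,0,0.006,0.0022,0.006,-0.001,0,0,0.005,0.0015,0.004,0,0,0,0.003,0,0,0,0,0,0])

```text
t: 7.95
eef_pos: [0.484, -0.0635, 0.0274]
ee_rot: [-3.141, 0.005, 2.875]
force: [-0.8, -2.5, 0.9]
width: 0.0398
```

Request:
apply_moves(increments=[0.0014,0.004,0,0,0,0.005,0.0022,0.006,0,0,0,0.007,0.0024,0.0075,0,0,0,0.008,0.0024,0.0075,0,0,0,0.008,0.0023,0.0075,0,0,0,0.01,0.0022,0.0075,0,0,0,0.012,0.0021,0.0075,0,0,0,0.013,0.002,0.0075,0,0,0,0.013,0.002,0.0075,0,0,0,0.015,0.0018,0.0075,0,0,0,0.018,0.0018,0.0075,0,0,0,0.018,0.0017,0.0075,0,0,0,0.018,0.0015,0.006,0,0,0,0.018,0.001,0.004,0,0,0,0.012,0,0,0,0,0,0])

```text
t: 9.2
eef_pos: [0.5134, 0.0424, 0.0273]
ee_rot: [3.142, 0.005, 3.069]
force: [0.3, -0.4, 1.7]
width: 0.0399
```

```bash
python3 - <<'E'
from fit import *
im,m=grabw('w4.png'); p=np.load('p1.npy')
s=arm.get_state(); print(np.round(s['eef_pos'],4),np.round(s['ee_rot'],4),np.round(s['force'],2),s['t'],s['width'])
J=s['eef_pos'][:2]+.04*np.array([np.sin(s['ee_rot'][2]),-np.cos(s['ee_rot'][2])])
c,q=np.cos(p[2]),np.sin(p[2]); d=J-p[:2]; print('jar in seat frame',c*d[0]+q*d[1],-q*d[0]+c*d[1])
th=np.linspace(0,2*np.pi,40)
ex=[np.c_[J[0]+r*np.cos(th),J[1]+r*np.sin(th),0*th+z] for r,z in((.036,0),(.033,.066),(.036,.052))]
sc=save('scene','s4.png'); b=draw(sc,optics.camera_model('scene'),p,ex,k=3)[270:690,690:1080]
cv2.imwrite('pics/ov4.png',np.hstack([b,cv2.resize(draw(im,m,p,ex,k=1),(400,420))]))
E
```

```text
[0.5133 0.0421 0.0273] [3.1416 0.005  3.0685] [-0.65 -0.03  0.52] 9.25 0.04009393026768154
jar in seat frame -0.06207622670915715 0.000350684425968399
```

View pics/ov4.png

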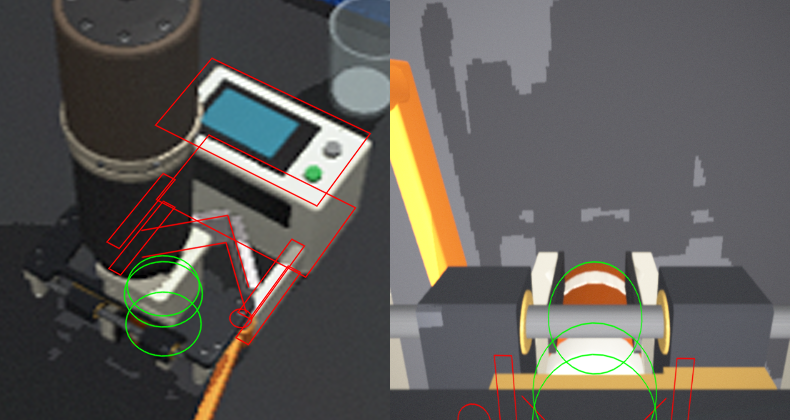

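Overlay agrees with the images: the jar is nested, centred on the V axis, about 62 mm short of home. Pushing along the axis, slowing near the end.

Request:
apply_moves(increments=[0.0002,0.003,0,0,0,-0.005,0.0004,0.005,0,0,0,-0.003,0.0005,0.006,0,0,0,0,0.0005,0.006,0,0,0,0,0.0005,0.006,0,0,0,0,0.0005,0.006,0,0,0,0,0.0005,0.006,0,0,0,0,0.0003,0.004,0,0,0,0,0.0002,0.003,0,0,0,0,0.0002,0.003,0,0,0,0,0,0,0,0,0,0])

```text
t: 10.22
eef_pos: [0.5165, 0.0941, 0.0272]
ee_rot: [-3.141, 0.004, 3.057]
force: [0.2, -1.0, 1.3]
width: 0.0399
```

Request:
apply_moves(increments=[0.0002,0.002,0,0,0,0,0.0002,0.002,0,0,0,0,0.0001,0.002,0,0,0,0,0,0,0,0,0,0])

```text
t: 10.55
eef_pos: [0.5169, 0.1004, 0.0271]
ee_rot: [-3.141, 0.004, 3.056]
force: [-0.4, -0.9, 0.4]
width: 0.0401
```

Request:
apply_moves(increments=[0.0001,0.0015,0,0,0,0,0.0001,0.0015,0,0,0,0])

```text
t: 10.72
eef_pos: [0.517, 0.1033, 0.0271]
ee_rot: [-3.141, 0.004, 3.056]
force: [0.1, -1.3, 1.3]
width: 0.0398
```

Request:
apply_moves(increments=[0.0001,0.0015,0,0,0,0,0,0.001,0,0,0,0])

```text
t: 10.88
eef_pos: [0.5171, 0.1055, 0.0271]
ee_rot: [-3.14, 0.003, 3.056]
force: [2.0, -8.0, 1.6]
width: 0.0401
```

Request:
apply_moves(increments=[0,0.001,0,0,0,0])

```text
t: 10.97
eef_pos: [0.517, 0.1057, 0.0271]
ee_rot: [-3.139, 0.003, 3.056]
force: [4.4, -11.6, 1.6]
width: 0.0395
```

Request:
apply_moves(increments=[0,0.001,0,0,0,0])

```text
t: 11.05
eef_pos: [0.517, 0.1056, 0.0272]
ee_rot: [-3.137, 0.003, 3.056]
force: [3.7, -10.1, 2.1]
width: 0.0401
```

The stop is firm at the expected depth, but the lateral force suggests one face carries more of the load. Shifting the tool sideways in small steps.

Request:
apply_moves(increments=[0.001,0,0,0,0,0])

```text
t: 11.13
eef_pos: [0.5178, 0.1051, 0.0271]
ee_rot: [-3.137, 0.002, 3.056]
force: [-1.4, 0.1, -0.8]
width: 0.0399
```

Request:
apply_moves(increments=[0.001,0.0005,0,0,0,0])

```text
t: 11.22
eef_pos: [0.5184, 0.1054, 0.027]
ee_rot: [-3.136, 0.001, 3.055]
force: [-1.4, -1.5, 1.4]
width: 0.04
```

Request:
apply_moves(increments=[0.001,0.0005,0,0,0,0])

```text
t: 11.3
eef_pos: [0.5191, 0.1058, 0.0268]
ee_rot: [-3.136, 0.001, 3.055]
force: [-1.6, -1.3, 1.6]
width: 0.0404
```

Request:
apply_moves(increments=[0,0.0015,0,0,0,0])

```text
t: 11.38
eef_pos: [0.5187, 0.1067, 0.0267]
ee_rot: [-3.135, -0.0, 3.055]
force: [2.1, -11.0, 2.9]
width: 0.0399
```

Request:
apply_moves(increments=[0,0.0015,0,0,0,0])

```text
t: 11.47
eef_pos: [0.5185, 0.1069, 0.0267]
ee_rot: [-3.132, -0.001, 3.056]
force: [4.4, -16.8, 2.9]
width: 0.04
```

Request:
apply_moves(increments=[0,0.0015,0,0,0,0])

```text
t: 11.55
eef_pos: [0.5185, 0.1068, 0.0268]
ee_rot: [-3.13, -0.002, 3.056]
force: [4.6, -14.9, 1.7]
width: 0.0397
```

Request:
apply_moves(increments=[0.001,-0.0008,0,0,0,0,0.0015,0,0,0,0,0,0.001,0,0,0,0,0])

```text
t: 11.8
eef_pos: [0.5204, 0.1049, 0.0263]
ee_rot: [-3.128, -0.005, 3.055]
force: [-3.4, -2.8, 1.6]
width: 0.0398
```

Request:
apply_moves(increments=[0,0.0015,0,0,0,0,0,0.0015,0,0,0,0])

```text
t: 11.97
eef_pos: [0.519, 0.1063, 0.0259]
ee_rot: [-3.125, -0.008, 3.055]
force: [-1.0, -10.1, 2.6]
width: 0.04
```

Request:
apply_moves(increments=[0,0.0015,0,0,0,0])

```text
t: 12.05
eef_pos: [0.5186, 0.1067, 0.0259]
ee_rot: [-3.123, -0.009, 3.056]
force: [3.2, -12.6, 2.4]
width: 0.04
```

Request:
apply_moves(increments=[0,-0.003,0,0,0,0,-0.0005,-0.006,0,0,0,0,-0.001,-0.012,0.001,0,0,0,-0.001,-0.015,0.002,0.018,-0.0105,0,-0.001,-0.015,0.005,0,0,0,-0.001,-0.01,0.02,0,0,0,0,0,0.03,0,0,0,0,0,0.03,0,0,0,0,0,0.03,0,0,0,0,0,0.03,0,0,0,0,0,0.03,0,0,0,0,0,0.03,0,0,0,0,0,0.02,0,0,0,0,0,0,0,0,0])

```text
t: 13.22
eef_pos: [0.515, 0.0391, 0.2662]
ee_rot: [3.132, 0.011, 3.056]
force: [0.7, -0.3, -0.9]
width: 0.0398
```

```bash
python3 - <<'E'
from fit import *
im,m=grabw('w5.png'); p=np.load('p1.npy')
s=arm.get_state(); print(np.round(s['eef_pos'],4),np.round(s['ee_rot'],4),s['t'])
sc=save('scene','s5.png')
J=np.array([.522,.1466]); th=np.linspace(0,2*np.pi,40)
ex=[np.c_[J[0]+r*np.cos(th),J[1]+r*np.sin(th),0*th+z] for r,z in((.033,.066),)]
u=projm(m,[[*J,.066]])[0].astype(int); print(u)
a=cv2.resize(im[:,:,::-1],None,fx=1.0,fy=1.0)
b=cv2.resize(sc[85:225,220:350,::-1],None,fx=3,fy=3,interpolation=cv2.INTER_CUBIC)
o=np.zeros((420,560+390,3),np.uint8); o[:,:560]=a; o[:420,560:]=b
cv2.imwrite('pics/ov5.png',cv2.resize(o,(800,354)))
for r in finder.landmark_of('scene','gate_end')[:2]: print(r, raym(optics.camera_model('scene'),r['point'],.034))
E
```

```text
[0.5145 0.0391 0.2646] [3.1315 0.0095 3.0557] 13.2667
[290 273]
{'point': [137.9, 323.9], 'conf': 0.74} [ 0.38685621 -0.4139464   0.034     ]
{'point': [290.9, 243.0], 'conf': 0.51} [ 0.60784552 -0.05144037  0.034     ]
```

View pics/ov5.png

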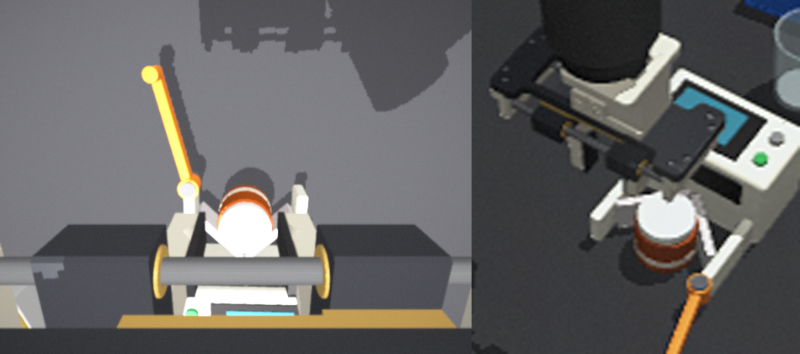

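```bash
python3 - <<'E'
from fit import *
m['world_to_cam']=np.load('pics/w5.png.npy'); im=cv2.imread('pics/w5.png')[:,:,::-1]; p=np.load('p1.npy')
th=np.linspace(0,2*np.pi,40); J=np.array([.522,.1466])
ex=[np.c_[J[0]+r*np.cos(th),J[1]+r*np.sin(th),0*th+z] for r,z in((.033,.066),(.036,0))]
a=cv2.resize(im[:,:,::-1],None,fx=4,fy=4,interpolation=cv2.INTER_CUBIC)[850:1250,820:1520]
cv2.imwrite('pics/z5.png',np.hstack([a[:,:400],draw(im,m,p,ex,k=4)[850:1250,1000:1400]]) if 0 else a)
E
```

```text
(no output)
```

View pics/z5.png

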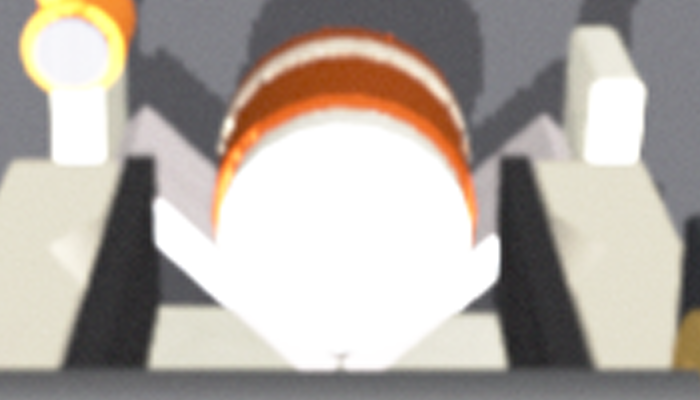

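The zoomed view shows the jar wall meeting both faces symmetrically (217,215) and (475,215), centred over the apex at (340,360). Three stops from different lateral offsets also ended at the same pose. Next is the gate: close the fingers, turn with the bar, and go to its outer side.

Request:
apply_moves(hand=1, force=15, increments=[0.007,-0.003,0,-0.009,0.01,0.1,0.007,-0.003,0,0,0,0.11,0.007,-0.003,0,0,0,0.11,0.007,-0.003,0,0,0,0.11,0.008,-0.003,0,0,0,0.11,0.008,-0.003,-0.005,0,0,0.11,0.008,-0.003,-0.01,0,0,0.11,0.008,-0.003,-0.01,0,0,0.11,0.008,-0.003,-0.01,0,0,0.11,0.008,-0.003,-0.01,0,0,0.11,0.008,-0.003,-0.01,0,0,0.11,0.008,-0.003,-0.01,0,0,0.11,0.008,-0.003,-0.01,0,0,0.11,0.008,-0.003,-0.01,0,0,0.11,0.008,-0.003,-0.01,0,0,0.11,0.006,-0.002,-0.01,0,0,0.11,0,0,0,0,0,0])

```text
t: 14.78
eef_pos: [0.6259, -0.0154, 0.1195]
ee_rot: [3.112, -0.028, -1.391]
force: [0.3, 0.2, 0.0]
width: 0.0005
```

Request:
apply_moves(increments=[0.006,0.004,0,0.033,-0.024,-0.04,0.006,0.004,0,0,0,-0.03,0,0,0,0,0,0])

```text
t: 15.03
eef_pos: [0.6347, -0.0082, 0.1143]
ee_rot: [3.132, 0.001, -1.475]
force: [-0.2, 0.1, 1.4]
width: 0.0005
```

Request:
apply_moves(increments=[0.001,0,-0.01,0.001,-0.009,0,0.001,0,-0.02,0,0,0,0,0,-0.02,0,0,0,0,0,-0.015,0,0,0,0,0,-0.005,0,0,0,0,0,0,0,0,0])

```text
t: 15.53
eef_pos: [0.6332, -0.0088, 0.0412]
ee_rot: [3.138, 0.001, -1.486]
force: [-0.2, 1.1, 0.1]
width: 0.0006
```

```bash
python3 - <<'E'
from fit import *
s=arm.get_state(); print(np.round(s['eef_pos'],4),np.round(s['ee_rot'],4),np.round(s['force'],2),s['t'])
p=np.load('p1.npy'); H=tf(p,[[-.045,-.073,.04]])[0][:2]; print('H',H)
for g in np.arange(1.76,-.01,-.08).tolist()+[0]:
    f=p[2]+np.pi/2+g; t=np.array([np.sin(f),-np.cos(f)]); q=H+.105*np.array([np.cos(f),np.sin(f)])-.0165*t
    print(round(g,2),np.round(q,4),round(f-2*np.pi,3))
E
```

```text
[ 0.6332 -0.0088  0.0412] [ 3.1382e+00  1.1000e-03 -1.4862e+00] [-0.2   1.08  0.07] 15.5333
H [0.59072369 0.09305648]
1.76 [ 0.6184 -0.0096] -1.463
1.68 [ 0.6101 -0.0115] -1.543
1.6 [ 0.6017 -0.0127] -1.623
1.52 [ 0.5932 -0.0132] -1.703
1.44 [ 0.5847 -0.0131] -1.783
1.36 [ 0.5762 -0.0122] -1.863
1.28 [ 0.5679 -0.0107] -1.943
1.2 [ 0.5596 -0.0086] -2.023
1.12 [ 0.5516 -0.0058] -2.103
1.04 [ 0.5438 -0.0023] -2.183
0.96 [0.5364 0.0017] -2.263
0.88 [0.5292 0.0064] -2.343
0.8 [0.5225 0.0115] -2.423
0.72 [0.5162 0.0173] -2.503
0.64 [0.5104 0.0235] -2.583
0.56 [0.5051 0.0301] -2.663
0.48 [0.5003 0.0371] -2.743
0.4 [0.4962 0.0445] -2.823
0.32 [0.4926 0.0523] -2.903
0.24 [0.4896 0.0602] -2.983
0.16 [0.4873 0.0684] -3.063
0.08 [0.4857 0.0768] -3.143
-0.0 [0.4847 0.0852] -3.223
0 [0.4847 0.0852] -3.223
```

Request:
apply_moves(increments=[-0.006,0,0,0,0,0,-0.006,0,0,0,0,0,-0.006,-0.001,0,0,0,-0.04,-0.007,-0.002,0,0,0,-0.06,-0.007,-0.001,0,0,0,-0.065,-0.007,0,0,0,0,-0.065,-0.007,0,0,0,0,-0.065,-0.007,0.001,0,0,0,-0.065,-0.007,0.0015,0,0,0,-0.065,-0.007,0.002,0,0,0,-0.065,-0.005,0.002,0,0,0,-0.04,0,0,0,0,0,0])

```text
t: 16.53
eef_pos: [0.5593, -0.0053, 0.054]
ee_rot: [-3.128, 0.01, -2.045]
force: [-1.4, 0.9, -0.5]
width: 0.0006
```

```bash
python3 - <<'E'
from fit import *
s=arm.get_state(); print(np.round(s['eef_pos'],4),np.round(s['ee_rot'],4),np.round(s['force'],2),s['t'])
im,m=grabw('w6.png'); sc=save('scene','s6.png')
b=cv2.resize(sc[85:295,200:380,::-1],None,fx=2,fy=2,interpolation=cv2.INTER_CUBIC)
cv2.imwrite('pics/ov6.png',np.hstack([cv2.resize(im[:,:,::-1],(440,420)),b]))
E
```

```text
[ 0.5593 -0.0053  0.054 ] [-3.1279  0.0103 -2.0448] [-1.39  0.85 -0.48] 16.5333
```

View pics/ov6.png

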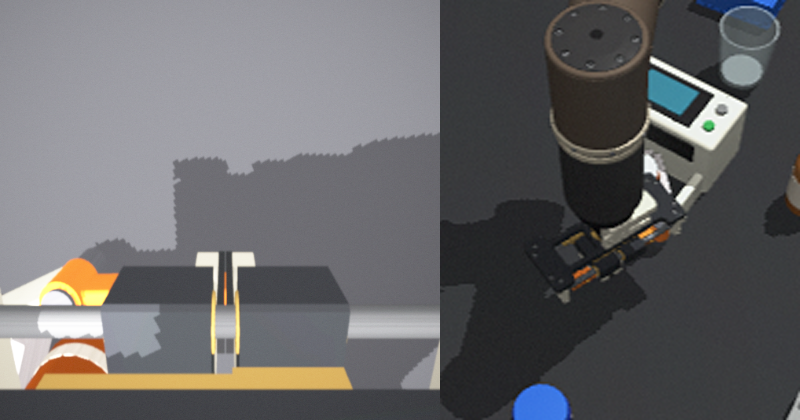

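The wrist view shows the orange bar just ahead of the closed fingers at (226,290), but z has crept up to 0.054, leaving little overlap. I'll back off, lower and continue.

Request:
apply_moves(increments=[0.009,-0.0045,0,-0.003,0.017,0,0.004,-0.002,0,0,0,0,0,0,-0.007,0,0,0,0,0,-0.006,0,0,0,0,0,0,0,0,0])

```text
t: 17.05
eef_pos: [0.5748, -0.012, 0.0415]
ee_rot: [-3.139, 0.003, -2.036]
force: [0.1, 0.4, -0.7]
width: 0.0007
```

Request:
apply_moves(increments=[-0.005,0.0025,0,0,0,0,-0.0055,0.003,-0.001,0,0,-0.02,-0.0075,0.0027,-0.001,0,0,-0.07,-0.0073,0.0033,-0.001,0,0,-0.075,-0.007,0.0037,-0.001,0,0,-0.075,-0.0067,0.0043,-0.001,0,0,-0.075,-0.0062,0.0048,-0.001,0,0,-0.075,-0.0058,0.0054,-0.001,0,0,-0.075,-0.004,0.004,-0.001,0,0,-0.05,0,0,0,0,0,0])

```text
t: 17.88
eef_pos: [0.5123, 0.023, 0.0313]
ee_rot: [-3.139, 0.001, -2.575]
force: [-0.1, 0.2, -0.4]
width: 0.0004
```

Request:
apply_moves(increments=[-0.003,0.0035,0.001,0,0,-0.04,-0.005,0.0062,0,0,0,-0.07,-0.0045,0.0065,0,0,0,-0.075,-0.004,0.007,0,0,0,-0.075,-0.0034,0.0072,0,0,0,-0.075,-0.0028,0.0065,0,0,0,-0.065,-0.0015,0.004,0,0,0,-0.04,0,0,0,0,0,0])

```text
t: 18.55
eef_pos: [0.4859, 0.0648, 0.0326]
ee_rot: [-3.138, 0.003, -3.019]
force: [0.0, -0.5, -0.2]
width: 0.0004
```

Request:
apply_moves(increments=[-0.0005,0.004,0,0,0,-0.045,-0.0004,0.004,0,0,0,-0.045,-0.0002,0.004,0,0,0,-0.045,0,0.003,0,0,0,-0.035,0,0,0,0,0,0])

```text
t: 18.97
eef_pos: [0.4829, 0.0785, 0.0323]
ee_rot: [-3.137, -0.0, 3.103]
force: [0.6, -0.1, -0.2]
width: 0.0007
```

Request:
apply_moves(increments=[0,0.002,0,0,0,-0.02,0,0.0015,0,0,0,0])

```text
t: 19.13
eef_pos: [0.4826, 0.0814, 0.0321]
ee_rot: [-3.136, -0.001, 3.086]
force: [0.1, -1.7, -0.6]
width: 0.0007
```

Request:
apply_moves(increments=[0,0.0015,0,0,0,0,0,0.0015,0,0,0,0])

```text
t: 19.3
eef_pos: [0.4826, 0.0842, 0.0321]
ee_rot: [-3.136, -0.001, 3.088]
force: [-0.2, -0.8, 0.1]
width: 0.0003
```

Request:
apply_moves(increments=[0,0.0015,0,0,0,-0.015,0,0.0015,0,0,0,-0.01])

```text
t: 19.47
eef_pos: [0.4824, 0.0871, 0.0321]
ee_rot: [-3.136, -0.001, 3.063]
force: [1.0, -6.3, 1.1]
width: 0.0008
```

Request:
apply_moves(increments=[0,0.0012,0,0,0,0,0,0.001,0,0,0,0])

```text
t: 19.63
eef_pos: [0.4823, 0.0872, 0.0322]
ee_rot: [-3.132, -0.002, 3.061]
force: [4.4, -10.4, -0.7]
width: 0.0007
```

Request:
apply_moves(increments=[0,0.001,0,0,0,0])

```text
t: 19.72
eef_pos: [0.4823, 0.0871, 0.0322]
ee_rot: [-3.131, -0.002, 3.061]
force: [3.0, -7.4, 0.7]
width: 0.0008
```

The bar stopped firmly at the predicted shut position. Backing off and rising to verify.

Request:
apply_moves(increments=[0,-0.003,0,0,0,0,-0.0005,-0.008,0,0,0,0,-0.001,-0.015,0.001,0,0,0,0,-0.015,0.01,0,0,0,0.003,-0.01,0.03,0,0,0,0.005,-0.01,0.03,0,0,0,0.005,-0.01,0.03,0,0,0,0.005,-0.01,0.03,0,0,0,0.005,0,0.03,0,0,0,0.005,0,0.03,0,0,0,0.005,0,0.03,0,0,0,0.005,0,0.03,0,0,0,0,0,0,0,0,0,0,0,0,0,0,0])

```text
t: 20.88
eef_pos: [0.5142, -0.0031, 0.295]
ee_rot: [-3.132, -0.004, 3.059]
force: [-1.2, -0.5, -1.9]
width: 0.0006
```

```bash
python3 - <<'E'
from fit import *
im,m=grabw('w7.png'); p=np.load('p1.npy')
s=arm.get_state(); print(np.round(s['eef_pos'],4),np.round(s['ee_rot'],4),s['t'])
for r in finder.landmark_of('wrist','gate_end')[:1]+finder.landmark_of('wrist','gate_hinge')[:1]: print(r['conf'],r['point'],raym(m,r['point'],.034))
sc=save('scene','s7.png'); tp=save('top','t7.png')
u=projm(m,tf(p,[[0,0,.04]]))[0].astype(int); print(u)
x0,y0=max(u[0]-110,0),max(u[1]-110,0)
a=cv2.resize(im[y0:y0+150,x0:x0+220,::-1],(800,545),interpolation=cv2.INTER_CUBIC); cv2.imwrite('pics/z7.png',a)
H,W=300,400
b=cv2.resize(sc[120:220,240:373,::-1],(W,H),interpolation=cv2.INTER_CUBIC); c=cv2.resize(tp[160:310,210:440,::-1],(W,H),interpolation=cv2.INTER_CUBIC)
cv2.imwrite('pics/z7b.png',np.hstack([b,c]))
E
```

```text
[ 0.5146 -0.0032  0.2954] [-3.1321e+00 -3.0000e-03  3.0593e+00] 20.9333
0.76 [345.2, 251.1] [0.45111232 0.10754766 0.034     ]
0.63 [227.4, 244.5] [0.59131151 0.08701119 0.034     ]
[289 284]
```

View pics/z7.png

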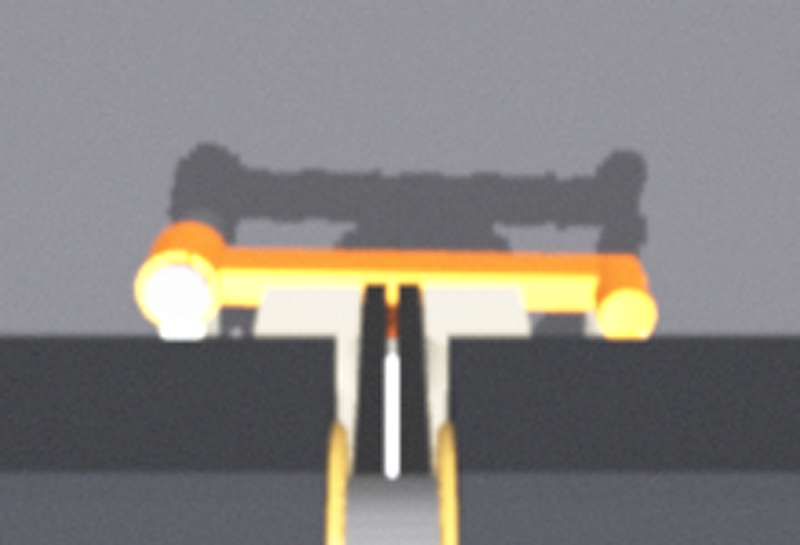

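View pics/z7b.png

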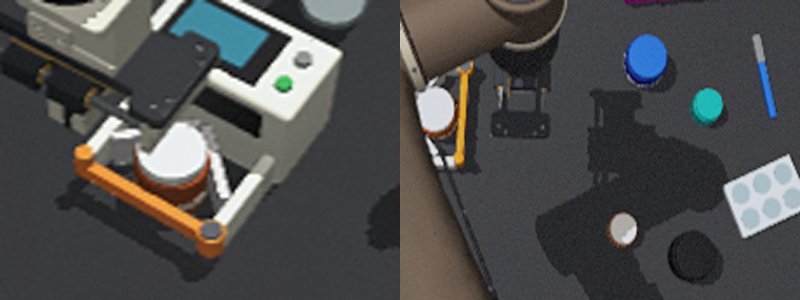

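The bar lies across the mouth against both arm ends, knob at (627,312) and hinge at (178,290). The blue, turquoise, black and small amber jars, plate and marker look untouched. I'll check the numbers on bar angle and lid position from the saved pictures.

```bash
python3 - <<'E'
from fit import *
m['world_to_cam']=np.load('pics/w7.png.npy'); p=np.load('p1.npy')
k=220/800; A=raym(m,[179+178*k,174+290*k],.05); B=raym(m,[179+627*k,174+312*k],.06)
print('hinge,knob',A,B,'len',np.linalg.norm((B-A)[:2]),'gate',np.arctan2(B[1]-A[1],B[0]-A[0])%(2*np.pi)-p[2]-np.pi/2)
ms=optics.camera_model('scene'); mt=optics.camera_model('top')
s7=cv2.imread('pics/s7.png')
def S(x,y): return [240+x*133/400,120+y*100/300]
A=raym(ms,S(211,231),.05);B=raym(ms,S(83,153),.06); print('scene',A,B,np.linalg.norm((B-A)[:2]),np.arctan2(B[1]-A[1],B[0]-A[0])%(2*np.pi)-p[2]-np.pi/2)
T=lambda x,y:[210+(x-400)*230/400,160+y*150/300]
A=raym(mt,T(469,70),.05);B=raym(mt,T(459,160),.06); print('top',A,B,np.linalg.norm((B-A)[:2]),np.arctan2(B[1]-A[1],B[0]-A[0])%(2*np.pi)-p[2]-np.pi/2)
print('lid top',raym(mt,T(436,111),.066))
# lookalikes moved?
a,b=cv2.imread('pics/top0.png'),cv2.imread('pics/t7.png')
for n in ('blue_jar_center','tube_rack','well_plate','marker','amber_jar_center','beaker','reagent_bottle'):
    print(n,[(np.round(r['point'],1),round(r['conf'],2)) for r in finder.landmark_of('top',n)[:3]])
E
```

```text
hinge,knob [0.58892435 0.09185559 0.05      ] [0.4480502  0.10666772 0.06      ] len 0.14165071761977913 gate -0.022897806714902602
scene [0.59234934 0.09009211 0.05      ] [0.45059805 0.10482641 0.06      ] 0.14251500733310482 -0.021711148156873472
top [0.58052039 0.08584922 0.05      ] [0.44388087 0.10696989 0.06      ] 0.13826221998976088 -0.07149683546326702
lid top [0.5174348  0.14299642 0.066     ]
blue_jar_center [(array([353.4, 190.5]), 0.82)]
tube_rack [(array([361.3, 146.2]), 0.93), (array([416.7, 196.3]), 0.56)]
well_plate [(array([416.3, 257.5]), 0.77)]
marker [(array([417.8, 199.5]), 0.74)]
amber_jar_center [(array([232.3, 215.7]), 0.74), (array([377.9, 288.6]), 0.65), (array([386.8, 214.5]), 0.64)]
beaker [(array([133.5, 210.9]), 0.82)]
reagent_bottle []
```

```bash
python3 -c "
from station import arm
print(arm.get_state()['t'], arm.job_done())"
```

```text
the job is handed in; nothing more can be done
21.4833 None
```

I slid the large amber jar along the bench into the reader's V, then swung the orange bar shut until it met a firm stop. I handed the job in at 21.5 s, with the gripper raised clear of everything.

**Jar seating:** I pushed it upright with two half-open fingers, without gripping it. The first stop carried uneven side load, so I shifted the tool sideways and pushed again. Two further pushes from different side offsets ended at the same tool pose, about 1 mm deeper, and the close-up showed the jar wall meeting both faces symmetrically. With the bar shut, the lid measured 45 mm from the bar's axis, which is the seated distance.

**Gate:** The bar stopped firmly about 2 mm beyond where I predicted, a bit more than the stated camera error. The wrist and scene views put its angle at about -0.02 rad, which I read as shut given my reader fit is about 1° off. The top view gave -0.07 rad, but the arm partly blocked it and its bar length came out 4 mm short, so I discounted it.

**Other objects:** The tube rack, well plate, marker, beaker and blue jar were found within about 2 px of where they started. The turquoise, black and small amber jars looked untouched, and I commanded no path near any of them. In the last check the network did not find the reagent bottle in the top view, where the arm covers part of the scene, so I could not confirm it.

During the bar push the tool drifted upward once; I backed off, lowered it and carried on.

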